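# Hang the chip guard and index its slide at the carving bench

### The arm

A 7-joint arm with a two-finger parallel gripper is mounted at the origin on the work surface. World frame = base frame: x ahead of the robot, y to its left, z up, the work surface at z = 0. Lengths are in m, angles in rad, forces in N, time in s.
With the tool pointing down it reaches from about 0.425 to 0.925 m from the base axis. Payload 6.8 kg.
Tool frame: the origin (TCP) lies on the front face of the gripper's body, between the roots of the fingers; the fingertips stand 73 mm ahead of it and the grasp point (between the pads) lies 54 mm ahead of it (env.nose_length is the distance from the TCP to the fingertips, in m); z points along the fingers, y is the line along which they close (so a half turn about z gives the same grasp; the last joint's range is limited). The gripper opens to 85 mm and grips with 20 to 120 N. Pads are 22 mm wide; open, the fingers measure 114 mm over their backs; the gripper's body (76 mm by 85 mm) begins 54 mm behind the grasp point. The pads swing forward as they close: fully open they stand 13 mm farther back than shut.
Start: joints at [-1.318, 0.477, 0.022, 1.555, -0.011, 1.109, -0.083], TCP at [0.238, 0.632, 0.304] pointing down, gripper open.
Joint ranges: [-2.96, 2.96], [-0.34, 2.1], [-1.41, 1.46], [0.24, 2.44], [-1.37, 4.51], [0.17, 1.92], [-2.96, 2.96]. Speed limits (rad/s): [2.39, 2.39, 3.14, 3.14, 3.14, 3.14, 3.14].

### API

Orientations are given as a unit quaternion [w, x, y, z].
In Python, from cell import env, kin, camera, calibration, job gives the robot as it stands. The module is installed in compiled form; this text tells all that it offers. Calls block until the motion is done:
- env.reach(position, orientation): joint-space move of the TCP to a pose.
- env.movel(position, velocity=0.15, rot=None, stop_force=None): straight line of the TCP; rot=None keeps the orientation; velocity is the mean speed in m/s. With stop_force (N) it stops when the force on the tool has changed by that much, and returns True; else False.
- env.goto_joints(angles): joint-space move.
- env.grip(opening, f_grip=None): finger opening in m; f_grip is the grip in N (None keeps the last); returns when the fingers have stopped.
- env.dwell(seconds).
- kin.inverse_kinematics(position, orientation): joint angles nearest the present ones, or None.
- env.get_state(): the state.
- camera(name): name is "side" or "top"; returns (picture, depth): 400x640x3 uint8, blue, green, red; 400x640 float32, m along the optical axis (not along the pixel's ray), 0 where there is no reading.
- calibration(name): a dict with "fx", "fy", "cx", "cy" (pixels), "rvec" (rotation vector, rad) and "tvec" (3), from world to camera coordinates, as OpenCV has them. Camera axes: x right, y down, z forward; pixel columns grow to the right and rows downward; lengths in m; the calibration is good to about 2 mm. A picture is of the moment at which its call begins. calibration takes no time and is no camera call.
A pose or a line that the arm cannot do raises env.PlanningError and nothing moves.
- job.job_done(): hands the job in; it is judged then, once.
The state is a dict: "time": time; "qpos": joint angles; "joint_velocities": joint speeds; "joint_torque": joint torques, N m; "tcp_pos": TCP position; "orientation": TCP orientation; "force": force on the tool from outside, world axes, zero at the start; "torque": the same for the moment, N m; "opening": finger opening in m; "gripper_force": force on a finger pad.
Only numpy, scipy, OpenCV 4.12 (cv2) and the standard library are available. Lean on these libraries where they do the work, as an engineer would, in place of code of your own. Each camera call takes 0.05 s, during which the arm holds its last target. There are 200 camera calls.

### The job

Hang the amber chip guard level astride the steel bar of the blue carriage and let go of it, leaving the carriage near the right-hand end of its rail for now. Then take the red handle and slide the carriage left until you feel its spring ball drop into the hidden notch. Finish still gripping the handle, the carriage at rest in the notch and the guard hanging on the bar, with the other things on the bench left where they are.

Things in the scene. Friction and masses are not known exactly. Their poses are not given: they have to be found in the camera images.
- guard: Chip guard, stiff inverted U, 0.1-0.21 kg, standing on its two lower edges. Two amber clear panels 4 thick, 110 long (its y), 85 tall, 34 apart inside, 42 outside (its x); yellow bridge on top, 85 to 90 above the origin; on it a black grip rib 16 thick (x), 60 long (y), from 90 to 116: pinch it across x from above. Sizes in mm. Origin: centre of underside; z up. Half-turn symmetric.
- guard_top (a point): Centre of the underside of the guard's bridge, 85 mm above the guard's origin; it rests on the bar when the guard hangs.
- rail: Aluminium rail, 500 mm long (its y), 70 wide, 40 high, fixed on the bench, place and yaw vary. Origin: centre of its underside; y runs along the rail to the robot's left. Rubber stops at both ends. A strip hidden inside has one notch, unseen, at a carriage travel between 0.075 and 0.165 m.
- carriage (a joint): Travel (m) of the blue carriage (64x220x18 mm, on the rail) along the rail's +y: 0 right stop, 0.20 left stop; starts at 0 to 0.03, stays where left. Sliding takes 1 to 5 N. At the notch a spring ball draws the carriage in over the last 3 to 4 mm, then holds: leaving it takes 8 to 14 N either way. Let go within 2 mm of the notch's centre, it stays seated.
- plunger (a joint): Drop (m) of the spring ball under the carriage: 0 to 0.0007 running on the flat strip, about 0.004 seated in the notch. A red pin, 12 mm thick, rising from a brass collar mid-carriage below the bar, is fixed to the ball and drops with it.
- hanger: Round steel bar, 14 mm diameter, along the rail's y between two posts (18 diameter) on the carriage, at y -98 and +98 mm; bar axis 124 above the origin, 165 above the bench; the free bar is 178 long. The left post ends 193 above the bench. Origin: middle of the carriage's underside, 41 above the bench; axes parallel to the rail's; rides with the carriage.
- bar_mid (a point): Middle of the bar's length, on its top line, 172 mm above the bench; moves with the carriage.
- handle: Red square handle 24x24 mm, 44 tall, on the carriage's right post, 209 to 253 mm above the bench, fixed to the carriage: grip it from above across either pair of sides and move it along the rail. Origin: centre of its underside; axes parallel to the rail's. The hung guard's top, 203 mm above the bench, is below it.
- stone: plaster-pale stone block 120x200x60 with a round terracotta medallion on top (to 73 mm high), the work being carved, beyond the rail; heavy, fixed; sizes in mm; origin: centre of its underside as it stands or lies.
- jar: bystander: closed glass jar, 70 diameter, 90 tall; sizes in mm; origin: centre of its underside as it stands or lies.
- tin: bystander: green tin can, 72 diameter, 100 tall; sizes in mm; origin: centre of its underside as it stands or lies.
- bowl: bystander: white bowl, 120 diameter, 45 tall; sizes in mm; origin: centre of its underside as it stands or lies.
- brush: bystander: brush lying in front of the rail; sizes in mm; origin: centre of its underside as it stands or lies.
- mallet: bystander: hammer lying right of the rail; sizes in mm; origin: centre of its underside as it stands or lies.
- glue: bystander: orange bottle, 52 diameter, 150 tall; sizes in mm; origin: centre of its underside as it stands or lies.
- offcut: bystander: grey stone offcut 70x50x35; sizes in mm; origin: centre of its underside as it stands or lies.
- chisel: bystander: screwdriver-shaped chisel lying at the front left; sizes in mm; origin: centre of its underside as it stands or lies.
Mind the look-alikes: they are no part of the job. Of the things shaped like the guard, the amber one is meant.

How it is judged:
By the outcome, as a careful person would: the job done as asked, in the order asked, and still so for the second after the job is handed in, while the arm keeps its last pose, push and grip.
It also fails if it takes over 72 s, if anything falls off the work surface, if the arm or the gripper's body presses on something with over 40 N, if the wrist force passes 120 N, or if a joint passes its speed limit or range.

## Working session

There is one attempt and no reset: what is moved stays moved. The work goes in short steps, each a Python script; the robot and the scene stay as the last script left them, time stands still between calls to the robot, and variables do not carry over. Pictures are saved under pics/ and viewed, at most 10 in all, crops included, and the job is handed in when it is done.

```bash
mkdir -p pics; cat > h.py <<'E'
import numpy as np, cv2
from cell import env, kin, camera, calibration, job
def cloud(name):
    im,d=camera(name); c=calibration(name)
    R=cv2.Rodrigues(np.array(c["rvec"],float))[0]; t=np.array(c["tvec"],float).ravel()
    v,u=np.mgrid[0:400,0:640]
    P=np.dstack([(u-c["cx"])/c["fx"]*d,(v-c["cy"])/c["fy"]*d,d])
    W=(P-t)@R
    W[d<=0]=np.nan
    return im,d,W
def q(yaw):  # tool down, fingers closing along tool y at given world yaw for tool x
    # R = Rz(yaw) @ Rx(pi)
    return [0,np.cos(yaw/2),np.sin(yaw/2),0]
E
python3 - <<'E'
from h import *
for n in("top","side"):
    im,d,W=cloud(n); cv2.imwrite(f"pics/{n}0.png",im); np.save(f"{n}0.npy",W)
    c=calibration(n);R=cv2.Rodrigues(np.array(c["rvec"],float))[0];print(n,-R.T@np.array(c["tvec"]).ravel(),c["fx"])
s=env.get_state();print(s["time"],s["tcp_pos"],s["orientation"],s["opening"])
E
```

```text
top [0.48239818 0.02622812 1.6852293 ] 472.17205852602336
side [ 0.15177399 -1.09246077  1.20730221] 495.4271972481542
0.1 [0.23814088 0.63116626 0.3030429 ] [-8.59538497e-05  1.79405478e-01  9.83774891e-01 -7.94254007e-04] 0.08511455098609753
```

View pics/top0.png

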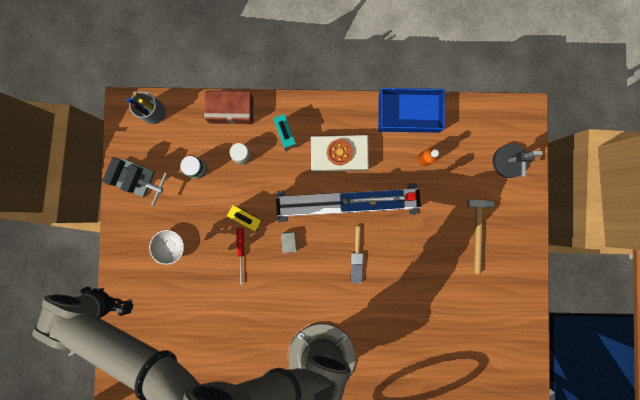

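View pics/side0.png

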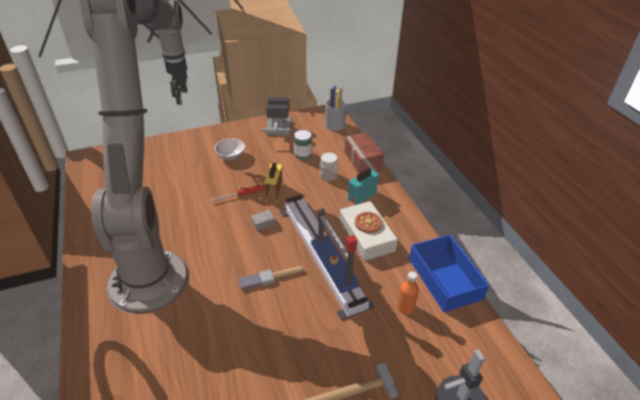

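Things that could be taken for the guard: the amber/yellow one at top (244,217), side (273,180), and the teal one at top (285,131), side (363,186). By the description it is the amber one. I'll check it in a crop and measure.

```bash
python3 - <<'E'
from h import *
im=cv2.imread("pics/top0.png"); s=cv2.imread("pics/side0.png")
a=cv2.resize(im[110:245,215:425],None,fx=3.6,fy=3.6,interpolation=2)[:, :780]
b=cv2.resize(s[150:310,240:390],(400,427)); 
cv2.imwrite("pics/crop1.png",np.hstack([cv2.resize(a,(440,int(a.shape[0]*440/a.shape[1]))) if 0 else cv2.resize(im[195:240,220:270],(390,351),interpolation=2),cv2.resize(s[155:205,250:300],(351,351),interpolation=2)]))
cv2.imwrite("pics/crop2.png",np.vstack([cv2.resize(im[180:222,270:428],(790,210),interpolation=2),cv2.resize(s[190:320,270:380],(440,380) if 0 else (790,380))])[:600])
def box(m,W,lab):
    p=W[m]; p=p[np.isfinite(p).all(1)]
    if len(p)<4: print(lab,len(p));return
    r=cv2.minAreaRect(p[:,:2].astype(np.float32)); print(lab,len(p),np.round(p.mean(0),4),"z",np.round(np.percentile(p[:,2],[5,50,95]),3),"rect",np.round(r[0],4),np.round(r[1],4),round(r[2],1))
for n,sl,rs in(("top",np.s_[198:235,222:268],np.s_[180:222,270:428]),("side",np.s_[155:205,255:290],np.s_[190:320,270:380])):
    W=np.load(n+"0.npy"); im=cv2.imread(f"pics/{n}0.png")
    hsv=cv2.cvtColor(im,cv2.COLOR_BGR2HSV)
    w=W[sl]; h=hsv[sl]
    box((w[...,2]>.078)&(w[...,2]<.13),w,n+" guard all high")
    box((w[...,2]>.105)&(w[...,2]<.13),w,n+" rib")
    w=W[rs]; h=hsv[rs]
    box((w[...,2]>.155)&(w[...,2]<.18),w,n+" bar")
    box((w[...,2]>.243)&(w[...,2]<.262),w,n+" handle")
    box((w[...,2]>.183)&(w[...,2]<.2),w,n+" leftpost")
    box((w[...,2]>.03)&(w[...,2]<.07)&(h[...,0]>100)&(h[...,0]<125)&(h[...,1]>140),w,n+" carriage")
    box((w[...,2]>.03)&(w[...,2]<.05),w,n+" railtop")
E
```

```text
top guard all high 411 [0.483  0.2722 0.0958] z [0.085 0.091 0.118] rect [0.4828 0.2734] [0.1102 0.0423] 62.3
top rib 92 [0.4834 0.273  0.1153] z [0.109 0.116 0.122] rect [0.4831 0.273 ] [0.0592 0.0161] 63.5
top bar 241 [ 0.5489 -0.1659  0.1701] z [0.164 0.17  0.175] rect [ 0.5484 -0.1567] [0.0142 0.1995] 4.4
top handle 66 [ 0.5563 -0.2606  0.2519] z [0.246 0.252 0.257] rect [ 0.5557 -0.2609] [0.0238 0.024 ] 3.3
top leftpost 42 [ 0.5421 -0.0743  0.1892] z [0.184 0.189 0.196] rect [ 0.5426 -0.1544] [0.0223 0.2003] 0.6
top carriage 731 [ 0.5466 -0.1646  0.0598] z [0.054 0.06  0.066] rect [ 0.5481 -0.1644] [0.0604 0.2159] 3.9
top railtop 1469 [ 0.5363 -0.0009  0.04  ] z [0.034 0.04  0.047] rect [ 0.543  -0.0805] [0.0703 0.4946] 4.2
side guard all high 253 [0.4815 0.259  0.0941] z [0.082 0.09  0.115] rect [0.4831 0.2675] [0.1167 0.0431] 62.7
side rib 61 [0.4827 0.2661 0.1124] z [0.107 0.113 0.117] rect [0.4838 0.2684] [0.0702 0.0178] 64.6
side bar 277 [ 0.5484 -0.1726  0.1683] z [0.161 0.168 0.176] rect [ 0.5503 -0.1719] [0.0197 0.2082] 4.8
side handle 74 [ 0.5559 -0.2667  0.2498] z [0.245 0.25  0.253] rect [ 0.5569 -0.2648] [0.0251 0.0249] 85.0
side leftpost 58 [ 0.5478 -0.1676  0.1894] z [0.184 0.188 0.198] rect [ 0.5503 -0.168 ] [0.0195 0.2157] 4.1
side carriage 0
side railtop 1715 [ 0.5555 -0.0567  0.0387] z [0.032 0.038 0.047] rect [ 0.5516 -0.0643] [0.534  0.3606] 70.7
```

View pics/crop1.png

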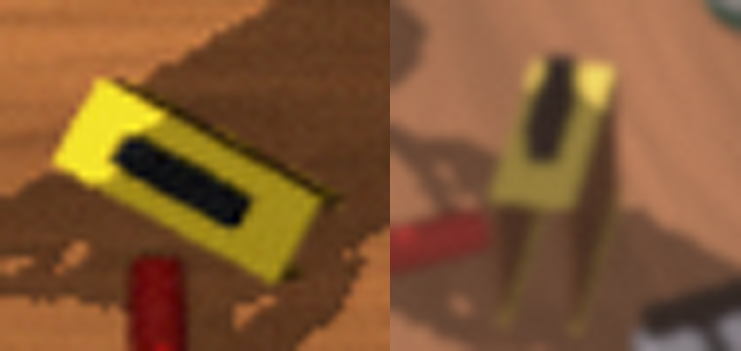

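View pics/crop2.png

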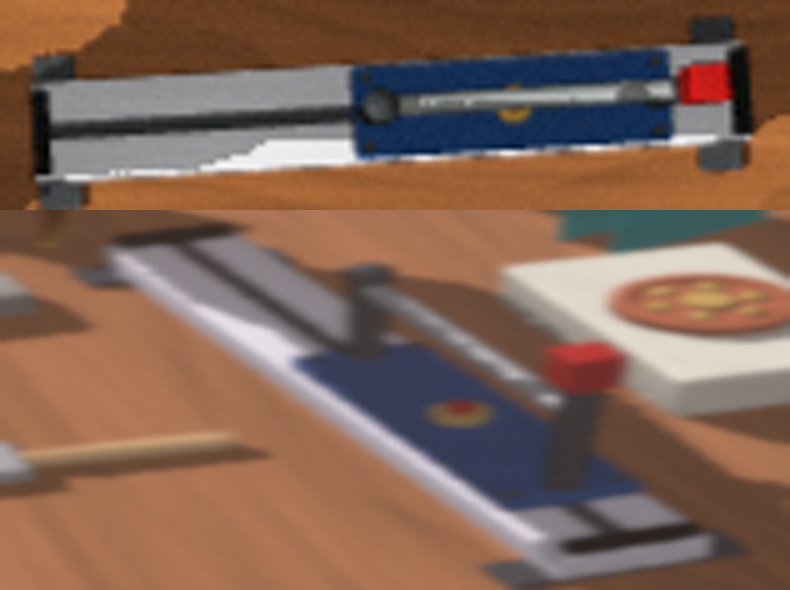

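The crop confirms the amber guard: clear panels, open U, black rib at top (244,217), with the chisel's red handle just in front of it. The blue carriage is near the right end, with its bar and red handle (411,196) in view. Next I'll pick up the guard and hover it over the bar.

```bash
python3 - <<'E'
from h import *
g=np.array([.4833,.2715]); r=np.radians
for p,y in (([*g,.168],63.3),([*g,.168],-116.7),([.549,-.164,.40],94.2),([.549,-.164,.40],-85.8),([.556,-.262,.29],4.2),([.556,-.262,.29],184.2)):
    k=kin.inverse_kinematics(p,q(r(y))); print(y,None if k is None else np.round(k,2))
env.reach([*g,.26],q(r(63.3)))
env.movel([*g,.168],velocity=.12,stop_force=8)
print(env.get_state()["tcp_pos"],env.get_state()["force"])
env.grip(0.0,40)
s=env.get_state();print(s["opening"],s["gripper_force"],s["force"],s["time"])
env.movel([*g,.40],velocity=.15)
s=env.get_state();print(s["opening"],s["force"],s["time"])
env.reach([.549,-.164,.40],q(r(94.2)))
s=env.get_state();print(s["tcp_pos"],s["opening"],s["force"],s["time"])
for n in("top","side"):
    im,d,W=cloud(n); cv2.imwrite(f"pics/{n}1.png",im); np.save(f"{n}1.npy",W)
a=cv2.imread("pics/top1.png")[150:250,300:460];b=cv2.imread("pics/side1.png")[70:330,240:420]
cv2.imwrite("pics/c3.png",np.hstack([cv2.resize(a,(450,281)),cv2.copyMakeBorder(cv2.resize(b,(195,281)),0,0,0,0,0)]) if 0 else np.hstack([cv2.resize(a,(400,250)),cv2.resize(b,(346,500))[:250]]) if 0 else np.vstack([cv2.resize(a,(400,250)),cv2.resize(b,(400,340))[:]]))
E
```

```text
63.3 [-0.96  0.48  0.44  1.98 -0.3   0.73 -0.82]
-116.7 [-0.49  0.46 -0.16  1.95  0.11  0.74  1.96]
94.2 [-0.58  0.33  0.98  1.73 -0.29  1.24  0.55]
-85.8 [-0.73  0.48  1.29  1.73 -0.48  1.3  -2.4 ]
4.2 [-0.27  0.51  0.85  1.76 -0.43  1.07 -0.76]
184.2 [-0.32  0.54  0.94  1.76 -0.49  1.09  2.43]
[0.48373611 0.27175064 0.16856191] [0.50538063 1.20529731 0.39422231]
0.015484052344878443 41.44607484340668 [-0.86814786  0.4039251   3.27842331] 3.2583
0.014754444531772673 [ 0.1343826  -0.59713403 -0.86083049] 4.9583
[ 0.54943648 -0.16267355  0.39974088] 0.014968795935092925 [-1.21235641 -0.24912189 -1.86637818] 6.575
```

View pics/c3.png

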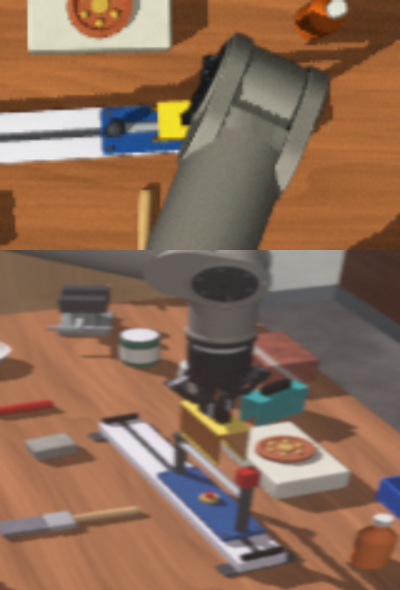

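The guard is held and hovering over the bar. The yellow bridge's left end shows at crop (175,118) in the top view and (212,430) in the side view. I'll compare it with the bar in each camera.

```bash
python3 - <<'E'
from h import *
th=np.radians(4.2); ey=np.array([-np.sin(th),np.cos(th)]); ex=np.array([np.cos(th),np.sin(th)])
for n in("top","side"):
    W=np.load(n+"1.npy"); W0=np.load(n+"0.npy"); im=cv2.imread(f"pics/{n}1.png"); h=cv2.cvtColor(im,cv2.COLOR_BGR2HSV)
    m=(h[...,0]>22)&(h[...,0]<36)&(h[...,1]>120)&(abs(W[...,2]-.322)<.012)&(abs(W[...,0]-.549)<.06)&(abs(W[...,1]+.164)<.09)
    p=W[m]; x=p[:,:2]@ex; y=p[:,:2]@ey
    print(n,len(p),"z",np.median(p[:,2]),"ex",x.min(),x.max(),"ey",y.min(),y.max(),"rect",cv2.minAreaRect(p[:,:2].astype(np.float32)))
    m=(abs(W0[...,2]-.168)<.008)&(abs(W0[...,0]-.549)<.03)&(abs(W0[...,1]+.164)<.08)
    b=W0[m]; print(" bar ex",(b[:,:2]@ex).min(),(b[:,:2]@ex).max(),"mean",(b[:,:2]@ex).mean(),"slope",np.polyfit(b[:,1],b[:,0],1))
print("tcp ex",env.get_state()["tcp_pos"][:2]@ex,"ey",env.get_state()["tcp_pos"][:2]@ey)
E
```

```text
top 152 z 0.32200859679255245 ex 0.5158192252766415 0.5559143367203718 ey -0.1831095726509114 -0.1463007852507745 rect ((0.5470813512802124, -0.12469108402729034), (0.040560271590948105, 0.03508728742599487), 0.38433852791786194)
 bar ex 0.5284215884441263 0.5423858730362214 mean 0.5353183212670036 slope [-0.07233552  0.53694035]
side 120 z 0.3195710559082709 ex 0.5154218307292608 0.5570066308966766 ey -0.25768089372812814 -0.14928065742929625 rect ((0.5491670370101929, -0.16321201622486115), (0.04117991402745247, 0.10825943201780319), 5.872097492218018)
 bar ex 0.5279551522023203 0.5429858446242964 mean 0.5346425309531488 slope [-0.07325269  0.53611257]
tcp ex 0.5360834490341062 ey -0.20240504575122517
```

```bash
python3 - <<'E'
from h import *
th=np.radians(4.2); ey=np.array([-np.sin(th),np.cos(th)]); ex=np.array([np.cos(th),np.sin(th)])
p=env.get_state()["tcp_pos"]; t=p[:2]-.0007*ex-.0025*ey
env.movel([*t,.39],velocity=.05); env.movel([*t,.265],velocity=.12,stop_force=12)
s=env.get_state();print(s["tcp_pos"],s["force"])
print(env.movel([*t,.252],velocity=.015,stop_force=4))
s=env.get_state();print(s["tcp_pos"],s["force"],s["time"])
env.grip(.045); s=env.get_state(); z=s["tcp_pos"][2]
env.movel([*s["tcp_pos"][:2],z+.08],velocity=.1)
env.movel([*(s["tcp_pos"][:2]-.02*ex+.0*ey),.40],velocity=.15)
print(env.get_state()["time"])
ims=[]
for n in("top","side"):
    im,d,W=cloud(n); cv2.imwrite(f"pics/{n}2.png",im); np.save(f"{n}2.npy",W)
    h=cv2.cvtColor(im,cv2.COLOR_BGR2HSV)
    m=(h[...,0]>22)&(h[...,0]<36)&(h[...,1]>120)&(abs(W[...,2]-.177)<.015)&(abs(W[...,0]-.549)<.06)&(abs(W[...,1]+.164)<.09)
    b=W[m]
    if len(b)>10:
        A=np.c_[b[:,:2]@ex,b[:,:2]@ey,np.ones(len(b))]; print(n,len(b),"z",np.median(b[:,2]),"plane",np.linalg.lstsq(A,b[:,2],rcond=None)[0],"ex",A[:,0].min(),A[:,0].max(),"ey",A[:,1].min(),A[:,1].max())
    m=(h[...,1]>150)&((h[...,0]<8)|(h[...,0]>172))&(W[...,2]>.243)&(W[...,2]<.262)&(abs(W[...,0]-.556)<.03); b=W[m]
    if len(b)>5: print(n,"handle",len(b),cv2.minAreaRect(b[:,:2].astype(np.float32)))
cv2.imwrite("pics/c4.png",cv2.resize(cv2.imread("pics/side2.png")[150:310,270:390],(450,600),interpolation=2))
E
```

```text
[ 0.54937521 -0.16543156  0.26576369] [-0.46409806 -0.31746706 -1.8124139 ]
True
[ 0.54891652 -0.16512762  0.25506936] [-0.53824885 -0.04055477  4.78638112] 8.875
10.825
top 187 z 0.17753938214335507 plane [-0.00896734 -0.00446064  0.18167547] ex 0.5138462766976917 0.5554950246477095 ey -0.2131162228682617 -0.14852794937072933
side 135 z 0.17500547336631572 plane [-0.14733537 -0.00749446  0.25052493] ex 0.5145038201012677 0.5393794152527968 ey -0.2590979793408253 -0.15078389541373952
side handle 51 ((0.5532317757606506, -0.2642572224140167), (0.017283432185649872, 0.025929654017090797), 2.6793160438537598)
```

View pics/c4.png

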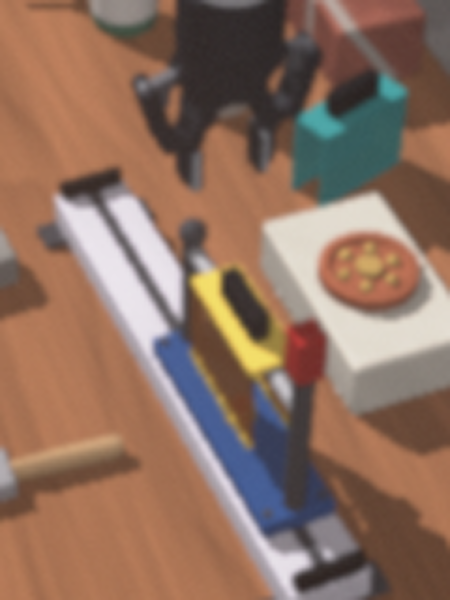

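The guard hangs level astride the bar between the posts, clear of the handle, and the carriage is still at the right. Next I'll grip the handle across the rail direction.

```bash
cat >> h.py <<'E'
th=np.radians(4.2); ey=np.array([-np.sin(th),np.cos(th)]); ex=np.array([np.cos(th),np.sin(th)])
def rep(l=""):
    s=env.get_state(); f=s["force"]; p=s["tcp_pos"]
    print(l,"t%.2f ex %.4f ey %.4f z %.4f | Fx %.1f Fy %.1f Fz %.1f op %.4f"%(s["time"],p[:2]@ex,p[:2]@ey,p[2],f[:2]@ex,f[:2]@ey,f[2],s["opening"])); return s
E
python3 - <<'E'
from h import *
hd=np.array([.5558,-.2625])
env.grip(.085)
env.reach([*hd,.37],q(th)); rep("above")
print(env.movel([*hd,.292],velocity=.08,stop_force=10)); rep("down")
env.grip(0.0,60); rep("grip")
p=env.get_state()["tcp_pos"]
for v in(.01,.05):
    print(env.movel([*(p[:2]+v*ey),p[2]],velocity=.05,stop_force=20)); rep()
E
```

```text
above t12.47 ex 0.5352 ey -0.3022 z 0.3700 | Fx 0.5 Fy -0.1 Fz 0.7 op 0.0853
False
down t13.59 ex 0.5353 ey -0.3028 z 0.2926 | Fx 0.5 Fy -0.5 Fz 1.0 op 0.0852
grip t14.18 ex 0.5351 ey -0.3026 z 0.2922 | Fx -0.2 Fy 1.1 Fz 3.1 op 0.0233
False
 t14.53 ex 0.5351 ey -0.2919 z 0.2922 | Fx -1.6 Fy 2.5 Fz 2.8 op 0.0231
False
 t15.47 ex 0.5351 ey -0.2523 z 0.2922 | Fx -0.6 Fy -0.0 Fz 1.0 op 0.0231
```

```bash
python3 - <<'E'
from h import *
p=env.get_state()["tcp_pos"]; x0=p[:2]@ex
hit=env.movel([*(x0*ex+(-.149)*ey),p[2]],velocity=.02,stop_force=6)
print(hit); rep(); env.dwell(.1); rep(); env.dwell(.2); rep()
E
```

```text
True
 t18.29 ex 0.5350 ey -0.1957 z 0.2922 | Fx 0.4 Fy -0.2 Fz 2.3 op 0.0235
 t18.39 ex 0.5350 ey -0.1958 z 0.2922 | Fx 1.5 Fy 1.4 Fz 3.9 op 0.0234
 t18.59 ex 0.5350 ey -0.1961 z 0.2922 | Fx 3.4 Fy 1.8 Fz 5.4 op 0.0234
```

Something changed at about 0.122 travel. I'll probe gently in small steps, watching the force.

```bash
python3 - <<'E'
from h import *
p=env.get_state()["tcp_pos"]; x0=p[:2]@ex; y0=-.1957
for d in(.001,.002,.003,.004,.005,.006):
    env.movel([*(x0*ex+(y0+d)*ey),p[2]],velocity=.02)
    F=[]
    for _ in range(4): env.dwell(.03); F.append(env.get_state()["force"])
    f=np.mean(F,0); s=rep("%.3f Fy mean %.1f"%(d,f[:2]@ey))
    if f[:2]@ey<-6: break
E
```

```text
0.001 Fy mean -4.2 t19.00 ex 0.5351 ey -0.1954 z 0.2922 | Fx 2.8 Fy -3.8 Fz -0.5 op 0.0233
0.002 Fy mean -6.9 t19.38 ex 0.5350 ey -0.1951 z 0.2923 | Fx 4.4 Fy -7.0 Fz -2.4 op 0.0231
```

```bash
python3 - <<'E'
from h import *
p=env.get_state()["tcp_pos"]; x0=p[:2]@ex; y0=-.1957
for d in(.001,0,-.001,-.002,-.003,-.004,-.005):
    env.movel([*(x0*ex+(y0+d)*ey),p[2]],velocity=.02)
    F=[]
    for _ in range(4): env.dwell(.03); F.append(env.get_state()["force"])
    f=np.mean(F,0); s=rep("%.3f Fy mean %.1f"%(d,f[:2]@ey))
    if f[:2]@ey>6: break
im,d,W=cloud("side"); cv2.imwrite("pics/side3.png",im)
cv2.imwrite("pics/c5.png",cv2.resize(im[130:310,260:400],(466,600),interpolation=2))
E
```

```text
0.001 Fy mean -4.6 t19.77 ex 0.5351 ey -0.1954 z 0.2923 | Fx 3.1 Fy -4.4 Fz -0.8 op 0.0233
0.000 Fy mean -1.9 t20.15 ex 0.5351 ey -0.1957 z 0.2922 | Fx 2.9 Fy -0.8 Fz 1.2 op 0.0231
-0.001 Fy mean 2.0 t20.53 ex 0.5351 ey -0.1962 z 0.2922 | Fx 2.3 Fy 3.2 Fz 2.3 op 0.0232
-0.002 Fy mean 4.8 t20.92 ex 0.5351 ey -0.1967 z 0.2922 | Fx 1.3 Fy 4.3 Fz 4.6 op 0.0235
-0.003 Fy mean 7.6 t21.30 ex 0.5352 ey -0.1971 z 0.2922 | Fx 0.4 Fy 8.8 Fz 7.0 op 0.0236
```

View pics/c5.png

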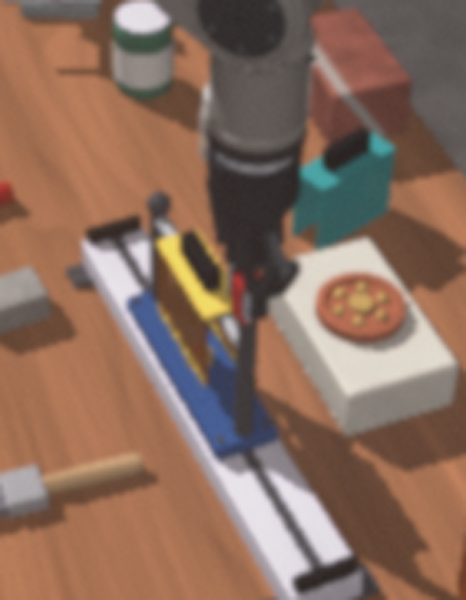

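The carriage resists more than 7 N both ways without moving off, which is above any sliding friction, so it is seated at ey≈-0.196. The picture shows the guard still hanging and the handle gripped at about (240,295). I'll go back to neutral force and check that everything is at rest.

```bash
python3 - <<'E'
from h import *
p=env.get_state()["tcp_pos"]; x0=.535
env.movel([*(x0*ex+(-.1961)*ey),p[2]],velocity=.02); env.dwell(.5)
a=rep();env.dwell(.5); rep()
im,d,W=cloud("top"); cv2.imwrite("pics/top4.png",im)
h=cv2.cvtColor(im,cv2.COLOR_BGR2HSV)
m=(h[...,0]>22)&(h[...,0]<36)&(h[...,1]>120)&(abs(W[...,2]-.177)<.015)&(abs(W[...,0]-.545)<.06)
b=W[m];A=np.c_[b[:,:2]@ex,b[:,:2]@ey,np.ones(len(b))]; print(len(b),np.median(b[:,2]),np.linalg.lstsq(A,b[:,2],rcond=None)[0],A[:,:2].min(0),A[:,:2].max(0))
W0=np.load("top0.npy");im0=cv2.imread("pics/top0.png")
m=(h[...,0]>105)&(h[...,0]<118)&(h[...,1]>150)&(abs(W[...,2]-.06)<.012);b=W[m][:,:2]; b=b[abs(b[:,0]-.545)<.08];print("carriage ey",(b@ey).min(),(b@ey).max())
job.job_done()
E
```

```text
t22.13 ex 0.5351 ey -0.1961 z 0.2922 | Fx 3.4 Fy 0.7 Fz 2.3 op 0.0238
 t22.63 ex 0.5351 ey -0.1961 z 0.2922 | Fx 4.2 Fy 0.5 Fz 3.5 op 0.0229
309 0.17683955720151132 [-0.00319806 -0.00349386  0.1784371 ] [ 0.51364526 -0.14476863] [ 0.55584914 -0.04284606]
carriage ey -0.1843238848751057 0.009054302367958799
the job is handed in; nothing more can be done
```

I handed the job in at 22.6 s: the amber guard hangs level on the bar, and the carriage rests in the notch at about 0.12 m travel, held against about 7 N both ways (judged by force, as the pin was out of view), with the handle still gripped and nothing else handled.

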